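Take the pressure cooker off the heat and hold its valve half open

ROBOT

A 6-joint arm with a two-finger parallel gripper is mounted at the origin on a cart in front of the work surface, level with it; the furniture and walls round the work are solid. World frame = base frame: x ahead of the robot, y to its left, z up, the work surface at z = 0. Lengths are in mm, angles in rad, forces in N, time in s.
With the tool pointing down it reaches from about 275 to 850 mm from the base axis. Payload 5.2 kg.
Tool frame: the origin (TCP) lies at the very end of the fingers, on their centre line; the grasp point (between the pads) lies 19 mm behind it (arm.grasp_offset is the distance from the TCP to the grasp point, in mm); z points along the fingers, y is the line along which they close (so a half turn about z gives the same grasp; the last joint's range is limited). The gripper opens to 85 mm and grips with 20 to 120 N. Pads are 22 mm wide; open, the fingers measure 114 mm over their backs; the gripper's body (76 mm by 85 mm) begins 54 mm behind the grasp point. The pads swing forward as they close: fully open they stand 13 mm farther back than shut.
Start: joints at [-1.324, 0.259, 1.535, -0, 1.348, -0.203], TCP at [239.152, -495.289, 205.01] pointing down, gripper open.
Joint ranges: [-3.14, 3.14], [-0.91, 2.08], [0.19, 2.58], [-1.22, 4.36], [0.22, 2.71], [-3.12, 3.12]. Speed limits (rad/s): [2.57, 2.57, 3.14, 3.14, 3.14, 3.14].

INTERFACE

Orientations are given as [roll, pitch, yaw] about the fixed x, y, z axes, in that order (R = Rz(yaw) Ry(pitch) Rx(roll)).
In Python, from cell import arm gives the robot as it stands.
- The arm moves only by the tool drive_tool, never from a script. Its argument "steps" is a list that holds one entry, the list of rows, each a list of 5 numbers: the opening in per cent of the stroke, from 0 (shut) to 100 (fully open), then the shift along the tool's x, y, z each as a share of 0.05 m, from -1 to 1, then the turn about the tool's z as a share of 8 degrees, from -1 to 1. In form: [[[grip, tx, ty, tz, roll], ...]]. A call has 1 to 12 rows; each row shifts and turns the commanded pose from where the row before left it, along the tool's axes as they then stand; what a row does not reach is not made up. A row lasts 1/10 s, in which the tool goes at most 50 mm and 8.59 degrees, less where a joint would pass 70% of its speed; a pose out of reach is approached as far as the arm can. A call with a number of a shift or a turn outside -1 to 1 is refused whole. A call with a gripper value outside its range is refused whole. The fingers move at their own pace and stop on an object; "squeeze" is the grip in N (left out, the last holds). Time passes only in rows, so rows that do not move let the fingers close. It gives the time, the measured TCP pose, the force, the opening and the grip force at its end, in the units of the state.
- arm.observe(): the state, without advancing time (a new reading comes with each control period).
- arm.capture(name): name is "scene" or "top" or "wrist"; returns the picture (420x560x3 uint8, red, green, blue); there is no depth.
- arm.get_calibration(name): a dict with "intrinsics" (3x3 intrinsics, pixels), "k1" (the pictures are not rectified: a ray, as slopes to the right and down, at radius r is drawn at 1 + k1 r^2 times it, then the intrinsics apply), "pose" (4x4, takes a point from camera to world coordinates); the wrist camera has in their place "tool_from_camera" (4x4, takes a point from camera to tool coordinates, whose origin is the TCP and whose axes are the flange's). Camera axes: x right, y down, z forward; pixel columns grow to the right and rows downward; lengths in mm; the calibration is good to about 2 mm. A picture is of the moment at which its call begins: read the wrist's pose just before it. get_calibration takes no time and is no camera call.
- arm.sign_off(): hands the job in; it is judged then, once.
Trained networks look in the newest picture that a camera, given by its name, has taken for a name from the list of things; names that differ only in an ending like _2 or _b are one class to them, and where a whole thing is asked for, a point or a joint stands for the part that bears it (a point fixed in the world has none). Each returns a list of dicts, best first, with "score" (0 to 1); they miss things now and then, are a little off and sometimes report something else, mostly with a low value. They report only what shows in the picture. A call takes as long as a camera call.
- arm.spot_in(camera, thing): "bbox" ([left, top, right, bottom] as shares, 0 to 1, of the picture: columns of its width, rows of its height, round what is visible of it).
The state is a dict: "t": time; "joints": joint angles; "joint_velocities": joint speeds; "tau": joint torques, N m; "tcp_pos": TCP position; "tool_rot": TCP orientation; "contact_force": force on the tool from outside, world axes, zero at the start; "torque": the same for the moment, N m; "finger_gap": finger opening in mm; "gripper_force": force on a finger pad.
Only numpy, scipy, OpenCV 4.12 (cv2) and the standard library are available. Lean on these libraries where they do the work, as an engineer would, in place of code of your own. Each camera call takes 0.05 s, during which the arm holds its last target. There are 200 camera calls.

TASK

The pressure cooker is done: slide it flat over the glass, off the glowing ring and onto the middle of the other front ring, which is cold. Only then press the release valve in the middle of its lid straight down with the fingertips, half way (about 7 mm, the red ring on its stem level with the collar) so that it vents slowly, never all the way, and keep it there: your program finishes while still holding the valve down. Leave the pepper mill, the salt, the mug and the spoon where they stand.

Things in the scene. Friction and masses are not known exactly. Their poses are not given: they have to be found in the camera images.
- cooker: the small steel pressure cooker, loose, about 0.9 kg, sliding easily (friction about 0.25). Origin: centre of its underside, z up. Pot 184 mm in diameter, lid rim 194 mm in diameter at 100 to 108 mm height, lid domed to 127 mm. The long black handle points along its own +x, from 90 to 273 mm out of the centre; a short black loop handle is on the -x side, out to 134 mm.
- handle_grip (a point): a good place to pinch the long handle from above: 200 mm along the cooker's +x from its axis, 103 mm above its underside. The handle is there 24 mm wide (across, along the cooker's y) and reaches from 79 to 114 mm above the underside, free air below. Keep the wrist low over it: the microwave hangs over the rear of the range, its underside 0.46 m above the glass, its front at x = 0.62 and its upright door handle (right of the middle) at x = 0.57.
- valve_top (a point): centre of the flat top of the valve's black cap, 28 mm in diameter, on the cooker's axis; 164 mm above the underside when not pressed, and it moves down with the valve.
- release_valve (a joint): travel of the release valve in m: 0 = up (shut), 0.007 = half way, 0.014 = fully down (sprays). A spring pushes it up with 3 N at 0, 9 N at 0.007 and 14 N at 0.014. It slides along the cooker's axis in a black collar (40 mm across at its top, which stands 144 mm above the underside, 20 mm below the cap's top). The thin red ring on the steel stem is level with the collar's top at half travel.
- hot_ring: the glowing orange-red front cooking zone, 196 mm in diameter, flush with the glass (z = 0); origin at its centre. It is either the left or the right front ring; the cooker starts on it.
- cold_ring: the other front cooking zone, off: grey circles printed on the black glass (z = 0), the outer one about 196 mm in diameter on the left side or 230 mm on the right, with a tiny grey dot at the centre; origin at its centre.
- mill: wooden pepper mill, 58 mm in diameter, 170 mm high, behind the front rings near the middle; leave it alone. Origin: centre of its underside.
- salt: glass salt shaker, 44 mm in diameter, 90 mm high, near the mill; leave it alone. Origin: centre of its underside.
- mug: white spotted mug, 82 mm wide and 91 mm high, on the counter left of the range; leave it alone. Origin: under its middle.
- spoon: steel serving spoon with a black handle, 276 mm long, lying on the white plate on the counter right of the range; leave it alone. Origin: its middle.

How it is judged:
By the outcome, as a careful person would: the job done as asked, in the order asked, and still so for the second after the job is handed in, while the arm keeps its last pose, push and grip.
It also fails if it takes over 43 s, if anything falls off the work surface, if the arm or the gripper's body presses on something with over 40 N, if the wrist force passes 120 N, or if a joint passes its speed limit or range.

## Working session

There is one attempt and no reset: what is moved stays moved. The work goes in short steps, Python scripts to look and compute and a tool call to move; the robot and the scene stay as the last step left them, time stands still between calls to the robot, and variables do not carry over. Pictures are saved under pics/ and viewed, at most 10 in all, crops included, and the job is handed in when it is done.

Besides the shell and the picture viewer there is one more tool, called after ">>>" in YAML: its name, and indented under it one key for each argument. drive_tool: Moves the arm, as the interface text tells. Its arguments: {"type":"object","properties":{"steps":{"type":"array"},"squeeze":{"type":"number"}},"required":["steps"]}

```bash
ls; mkdir -p pics; cat > h.py <<'E'
import numpy as np, cv2
from cell import arm
def ray(cam,uv):
    c=arm.get_calibration(cam); K=np.array(c["intrinsics"]); T=np.array(c["pose"])
    d=cv2.undistortPoints(np.array([[uv]],float),K,np.array([c["k1"],0,0,0.]),None,None)[0,0] if 0 else und(K,c["k1"],uv)
    return T[:3,3],T[:3,:3]@np.array([d[0],d[1],1.])
def und(K,k1,uv):
    p=np.linalg.inv(K)@np.array([uv[0],uv[1],1.]); p=p[:2]; q=p.copy()
    for _ in range(30): q=p/(1+k1*(q@q))
    return q
def onz(cam,uv,z):
    o,d=ray(cam,uv); return o+d*(z-o[2])/d[2]
def proj(cam,P):
    c=arm.get_calibration(cam); K=np.array(c["intrinsics"]); T=np.array(c["pose"])
    p=T[:3,:3].T@(np.array(P,float)-T[:3,3]); q=p[:2]/p[2]; q=q*(1+c["k1"]*(q@q)); return (K@np.array([*q,1]))[:2]
E
python3 - <<'E'
from h import *
for n in("scene","top"):
    cv2.imwrite(f"pics/{n}0.png",arm.capture(n)[:,:,::-1])
    print(n,np.round(arm.get_calibration(n)["pose"],2).tolist())
    for t in("cooker","handle_grip","valve_top","release_valve","hot_ring","cold_ring","mill","salt"):
        try:
            for r in arm.spot_in(n,t)[:2]: print(n,t,round(r["score"],2),np.round(np.array(r["bbox"])*[560,420,560,420],1))
        except Exception as e: print(t,e)
E
```

```text
pics
scene [[0.69, -0.52, 0.51, -359.51], [-0.72, -0.5, 0.48, -878.78], [0.0, -0.7, -0.72, 1485.9], [0.0, 0.0, 0.0, 1.0]]
scene cooker 0.87 [259.3 235.8 315.6 295.8]
scene handle_grip 0.81 [263.5 237.5 356.5 301.5]
scene hot_ring 0.64 [285.3 291.4 315.6 306.8]
scene mill 0.69 [288.1 192.8 302.9 205.8]
scene salt 0.7 [283.2 288.  315.9 305.4]
top [[-0.06, -0.94, 0.34, 97.41], [-1.0, 0.06, -0.02, 54.5], [-0.01, -0.34, -0.94, 1468.63], [0.0, 0.0, 0.0, 1.0]]
top cooker 0.86 [283.8 215.9 409.5 268.3]
top valve_top 0.61 [319.9 238.2 333.  241.9]
top release_valve 0.5 [322.5 235.2 333.2 245.6]
top mill 0.55 [265.7 177.1 280.7 203.5]
top salt 0.61 [288.  182.9 304.2 199.9]
```

View pics/top0.png

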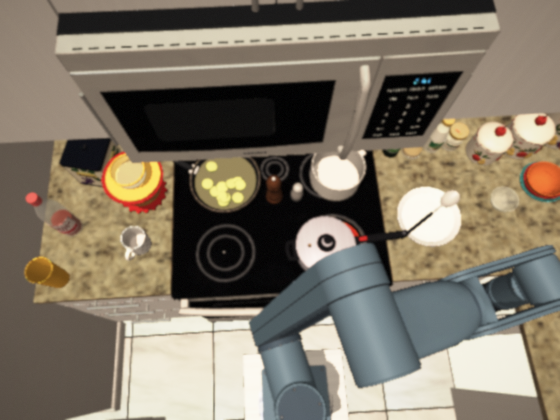

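View pics/scene0.png

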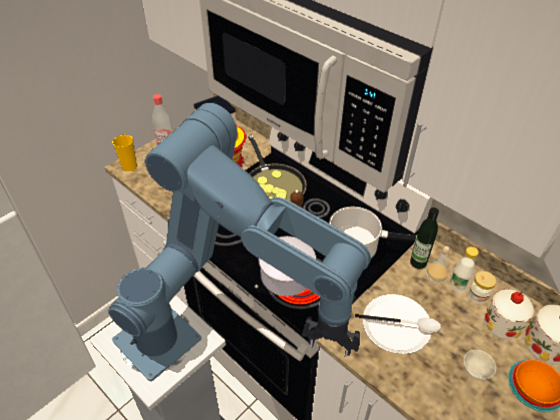

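The top view shows the cooker on the right front ring, with its valve near (326,241) and its handle pointing right to (408,234). The cold ring is on the left, its centre dot near (224,252). The scene view is mostly blocked by the arm.

```bash
python3 - <<'E'
from h import *
im=cv2.imread("pics/top0.png")
c=im[160:300,180:420]; cv2.imwrite("pics/crop0.png",cv2.resize(c,None,fx=3.3,fy=3.3,interpolation=cv2.INTER_CUBIC))
for n,uv,z in(("valve",(326.5,240.5),164),("tip",(408,234),100),("cold",(224,252),0),("mill",(273,178),170),("salt",(296,184),90)): print(n,onz("top",uv,z).round(1))
E
```

```text
valve [ 464.8 -128.4  164. ]
tip [ 489. -407.  100.]
cold [491.  210.7   0. ]
mill [686.5  26.5 170. ]
salt [695.1 -53.7  90. ]
```

View pics/crop0.png

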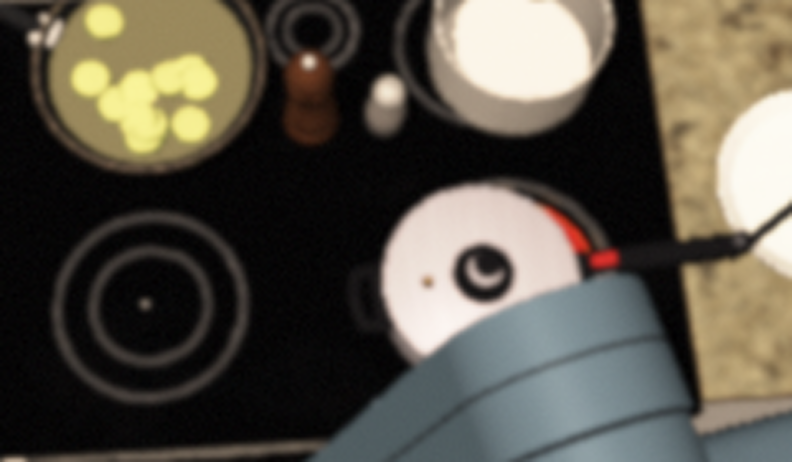

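The crop gives the valve cap at (326.7,241.8), the handle end at about (406.7,233) and the cold dot at (223.9,251.8). The mill and salt stand well behind the path.

```bash
cat >> h.py <<'E'
from scipy.spatial.transform import Rotation as Ro
def state():
    s=arm.observe(); R=Ro.from_euler("xyz",s["tool_rot"]).as_matrix(); return s,np.array(s["tcp_pos"]),R
def plan(target,ydir=None):
    s,p,R=state(); d=R.T@(np.array(target)-p); print("pos",p.round(1),"tool x",R[:,0].round(3),"y",R[:,1].round(3),"z",R[:,2].round(3)); print("shift tool mm",d.round(1),"shares",(d/50).round(2))
    if ydir is not None:
        v=R.T@np.array([*ydir,0]); a=np.degrees(np.arctan2(-v[0],v[1])); a=(a+90)%180-90; print("turn deg",a.round(2))
    print("t",s["t"],"F",np.round(s["contact_force"],1),"gap",s["finger_gap"],"j",np.round(s["joints"],2))
E
python3 - <<'E'
from h import *
v=onz("top",(326.7,241.8),164); t=onz("top",(406.7,233),100); m=onz("top",(403,233.5),110)
u=t-v; u[2]=0; print(v,t,np.linalg.norm(u)); u/=np.linalg.norm(u); print(u,np.degrees(np.arctan2(u[1],u[0])))
c=onz("top",(223.9,251.8),0); print("cold",c)
g=v+200*u; g[2]=170; print(g)
plan(g,(-u[1],u[0]))
E
```

```text
[ 460.53046882 -128.61364052  164.        ] [ 492.70053526 -403.31510371  100.        ] 276.57875379375884
[ 0.11631431 -0.99321246  0.        ] -83.32056186096834
cold [491.72576813 211.05054308   0.        ]
[ 483.79333048 -327.25613161  170.        ]
pos [ 239.2 -495.3  205. ] tool x [ 0.901  0.435 -0.   ] y [ 0.435 -0.901  0.   ] z [-0. -0. -1.]
shift tool mm [293.4 -44.9  35. ] shares [ 5.87 -0.9   0.7 ]
turn deg -70.91
t 0.9 F [0.6 0.5 0.2] gap 85.28615103956228 j [-1.32  0.26  1.54 -0.    1.35 -0.2 ]
```

>>> drive_tool:
  steps:
    - [[100,0.3,-0.1,0,0],[100,0.5,-0.1,0,0],[100,0.65,-0.1,0,0],[100,0.7,-0.1,0,0],[100,0.7,-0.1,0,0],[100,0.7,-0.1,0,0],[100,0.7,-0.1,0,0],[100,0.65,-0.1,0,0],[100,0.55,-0.1,0,0],[100,0.3,0,0,0],[100,0.12,0,0,-0.5],[100,0,0,0,-1]]

```text
t: 2.1
tcp_pos: [484.8, -326.2, 204.9]
tool_rot: [-3.141, -0.0, 0.665]
contact_force: [-0.4, -0.4, 0.2]
finger_gap: 85.2
gripper_force: 0.0
```

>>> drive_tool:
  steps:
    - [[100,0,0,0,-1],[100,0,0,0,-1],[100,0,0,0,-1],[100,0,0,0,-1],[100,0,0,0,-1],[100,0,0,0,-1],[100,0,0,0,-0.9],[100,0,0,0,-0.46],[100,0,0,0,0]]

```text
t: 3.0
tcp_pos: [483.7, -327.1, 205.0]
tool_rot: [-3.141, -0.0, 1.687]
contact_force: [0.2, 0.2, 1.0]
finger_gap: 85.4
gripper_force: 0.0
```

```bash
cat >> h.py <<'E'
def wcam():
    s,p,R=state(); T=np.eye(4); T[:3,:3]=R; T[:3,3]=p; im=arm.capture("wrist"); c=dict(arm.get_calibration("wrist"))
    return im,c,T@np.array(c["tool_from_camera"])
def wonz(c,T,uv,z):
    d=und(np.array(c["intrinsics"]),c["k1"],uv); d=T[:3,:3]@np.array([*d,1.]); o=T[:3,3]; return o+d*(z-o[2])/d[2]
def wproj(c,T,P):
    p=T[:3,:3].T@(np.array(P,float)-T[:3,3]); q=p[:2]/p[2]; q=q*(1+c["k1"]*(q@q)); return (np.array(c["intrinsics"])@np.array([*q,1]))[:2]
E
python3 - <<'E'
from h import *
u=np.array([.1163,-.9932,0])
plan([483.8,-327.3,170],(-u[1],u[0]))
im,c,T=wcam(); cv2.imwrite("pics/w1.png",im[:,:,::-1])
for k in (120,160,200,240,273): print(k,wproj(c,T,[460.5+u[0]*k,-128.6+u[1]*k,114]).round(1))
print(wproj(c,T,[460.5,-128.6,164]).round(1))
for t in("handle_grip","valve_top","cooker"):
    for r in arm.spot_in("wrist",t)[:2]: print(t,round(r["score"],2),np.round(np.array(r["bbox"])*[560,420,560,420],1))
t=arm.capture("top"); cv2.imwrite("pics/top1.png",cv2.resize(t[150:300,180:430,::-1],None,fx=3,fy=3,interpolation=cv2.INTER_CUBIC))
E
```

```text
pos [ 483.7 -327.1  205. ] tool x [-0.116  0.993  0.   ] y [ 0.993  0.116 -0.   ] z [-0.  0. -1.]
shift tool mm [-0.2  0.1 35. ] shares [-0.   0.   0.7]
turn deg -0.02
t 3.0 F [0.2 0.2 1. ] gap 85.36346034645602 j [-0.79  0.32  1.45 -0.    1.37 -0.9 ]
120 [275.1  95.8]
160 [275.1 153.6]
200 [275.2 206.9]
240 [275.2 255.7]
273 [275.2 292.9]
[ 274.8 -160.6]
handle_grip 0.91 [170.9   1.  405.7 296.8]
handle_grip 0.34 [200.6  10.  404.5 123. ]
cooker 0.98 [171.1   0.  406.4 292.3]
cooker 0.24 [202.    6.5 404.2 122.7]
```

View pics/w1.png

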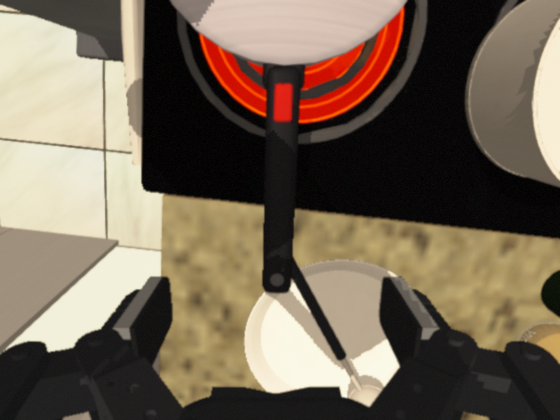

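The wrist view shows the handle axis running from (277,285) to (284,80), so the yaw is slightly off. The tip matches my prediction.

```bash
python3 - <<'E'
from h import *
s,p,R=state(); c=dict(arm.get_calibration("wrist")); T=np.eye(4); T[:3,:3]=R; T[:3,3]=p; T=T@np.array(c["tool_from_camera"])
g=cv2.imread("pics/w1.png",0); P=[]
for r in range(135,280,8):
    row=g[r,255:320]; xs=np.where(row<60)[0]
    print(r,255+xs.min(),255+xs.max())if r>200 else print(r,end=' ')
A=wonz(c,T,(276,291),112);B=wonz(c,T,(283.5,110),114);print(A,B);u=B-A;u[2]=0;u/=np.linalg.norm(u)
u=-u;print(u,np.degrees(np.arctan2(u[1],u[0])), "axis",A-273*u,"grip",A-73*u)
g=A-73*u; g[2]=84; plan(g,(-u[1],u[0]))
E
```

```text
135 143 151 159 167 175 183 191 199 207 265 319
215 265 293
223 264 293
231 264 293
239 264 292
247 264 291
255 264 291
263 264 295
271 263 299
279 263 304
[ 492.85643841 -399.09403525  112.        ] [ 481.64570654 -256.60238607  114.        ]
[ 0.07843404 -0.99691931 -0.        ] -85.50144030060957 axis [ 471.44394679 -126.93506479  112.        ] grip [ 487.13075384 -326.31892593  112.        ]
pos [ 483.8 -327.1  205. ] tool x [-0.115  0.993  0.   ] y [ 0.993  0.115 -0.   ] z [-0.  0. -1.]
shift tool mm [  0.4   3.4 121. ] shares [0.01 0.07 2.42]
turn deg 2.08
t 3.25 F [ 0.1 -0.2  0.7] gap 85.18698482137643 j [-0.79  0.32  1.45 -0.    1.37 -0.9 ]
```

View pics/top1.png

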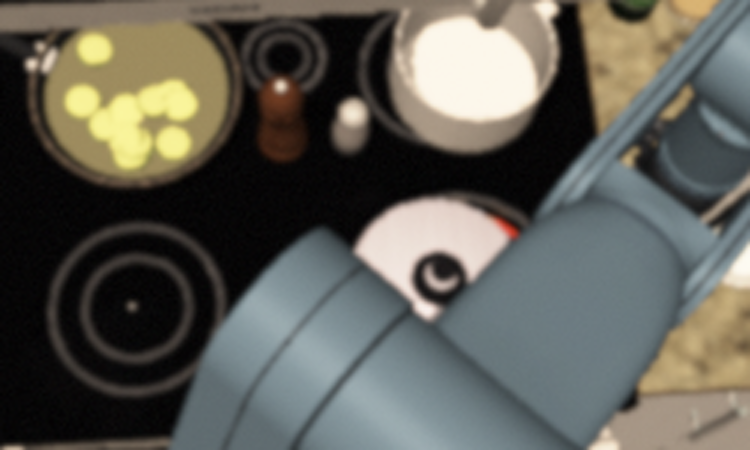

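The refined yaw is about -85.5°. I'll correct for that, descend and grip.

>>> drive_tool:
  steps:
    - [[100,0,0.07,0.2,0.25],[100,0,0,0.35,0],[100,0,0,0.4,0],[100,0,0,0.4,0],[100,0,0,0.4,0],[100,0,0,0.35,0],[100,0,0,0.2,0],[100,0,0,0.1,0],[100,0,0,0,0],[50,0,0,0,0],[30,0,0,0,0],[20,0,0,0,0]]
  squeeze: 40

```text
t: 4.45
tcp_pos: [487.7, -327.1, 85.8]
tool_rot: [3.141, 0.001, 1.652]
contact_force: [-0.4, -0.5, 1.0]
finger_gap: 43.7
gripper_force: 0.0
```

>>> drive_tool:
  steps:
    - [[10,0,0,0,0],[0,0,0,0,0],[0,0,0,0,0],[0,0,0,0,0]]

```text
t: 4.85
tcp_pos: [487.6, -327.0, 85.5]
tool_rot: [3.141, 0.001, 1.652]
contact_force: [-0.2, 0.6, 4.3]
finger_gap: 21.6
gripper_force: 39.1
```

```bash
python3 - <<'E'
from h import *
plan([0,0,84])
im,c,T=wcam(); cv2.imwrite("pics/w2.png",im[:,:,::-1])
E
```

```text
pos [ 487.6 -327.    85.5] tool x [-0.081  0.997 -0.001] y [0.997 0.081 0.001] z [ 0.001 -0.001 -1.   ]
shift tool mm [ 365.5 -459.4    1. ] shares [ 7.31 -9.19  0.02]
t 4.85 F [-0.2  0.6  4.3] gap 21.575857533086428 j [-0.78  0.43  1.6  -0.    1.11 -0.86]
```

View pics/w2.png

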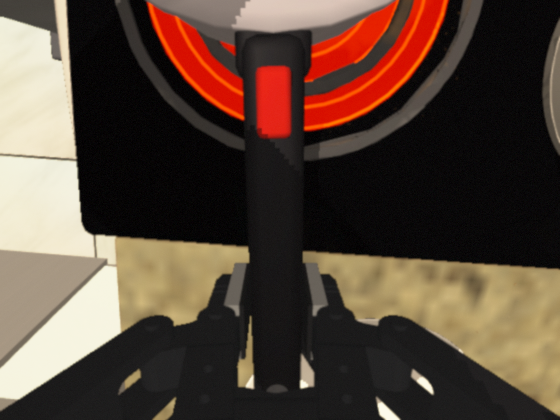

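The grip is centred: the gap is 21.6 mm, and the handle runs vertically in the image at u≈275. Now I'll slide toward the cold ring, about 336 mm in tool x and 48 mm in tool y.

>>> drive_tool:
  steps:
    - [[0,0.1,0.01,0,0],[0,0.2,0.03,0,0],[0,0.3,0.04,0,0],[0,0.35,0.05,0,0],[0,0.35,0.05,0,0],[0,0.35,0.05,0,0],[0,0.35,0.05,0,0],[0,0.35,0.05,0,0],[0,0.35,0.05,0,0],[0,0.35,0.05,0,0],[0,0.35,0.05,0,0],[0,0.35,0.05,0,0]]

```text
t: 6.1
tcp_pos: [499.0, -137.4, 85.6]
tool_rot: [3.14, 0.002, 1.653]
contact_force: [-0.0, -3.4, 6.7]
finger_gap: 21.9
gripper_force: 39.8
```

>>> drive_tool:
  steps:
    - [[0,0.35,0.05,0,0],[0,0.35,0.05,0,0],[0,0.35,0.05,0,0],[0,0.35,0.05,0,0],[0,0.35,0.05,0,0],[0,0.35,0.05,0,0],[0,0.3,0.04,0,0],[0,0.25,0.03,0,0],[0,0.15,0.02,0,0],[0,0.1,0.01,0,0],[0,0.07,0.01,0,0],[0,0,0,0,0]]

```text
t: 7.3
tcp_pos: [507.1, 12.5, 85.6]
tool_rot: [3.141, 0.001, 1.653]
contact_force: [0.6, -2.0, 6.4]
finger_gap: 21.9
gripper_force: 39.8
```

```bash
python3 - <<'E'
from h import *
plan([507.9,11.7,84])
s,p,R=state(); print("axis est",p+200*R[:,0])
t=arm.capture("top"); s2=arm.capture("scene")
a=cv2.resize(t[180:320,150:350,::-1],None,fx=3,fy=3,interpolation=cv2.INTER_CUBIC); b=cv2.resize(s2[130:270,120:180+140,::-1][:, :200],(600,420),interpolation=cv2.INTER_CUBIC)
cv2.imwrite("pics/top2.png",a); cv2.imwrite("pics/scene2.png",s2[:,:,::-1])
for n in("top","scene"):
  for t in("cooker","valve_top","release_valve","cold_ring"):
    for r in arm.spot_in(n,t)[:1]: print(n,t,round(r["score"],2),np.round(np.array(r["bbox"])*[560,420,560,420],1))
E
```

```text
pos [507.1  12.5  85.6] tool x [-0.082  0.997 -0.001] y [0.997 0.082 0.001] z [ 0.001 -0.001 -1.   ]
shift tool mm [-0.9  0.8  1.6] shares [-0.02  0.02  0.03]
t 7.3 F [ 0.6 -2.   6.4] gap 21.895297810812195 j [-0.2   0.3   1.8  -0.    1.04 -0.28]
axis est [490.64764782 211.81655924  85.45226127]
top cooker 0.63 [182.3 216.1 247.  279.3]
top release_valve 0.45 [216.4 233.6 224.  246.5]
scene cooker 0.61 [193.9 185.6 282.7 242.5]
scene valve_top 0.6 [220.3 189.4 228.2 203.1]
scene release_valve 0.42 [218.8 194.5 226.9 200.7]
```

View pics/top2.png

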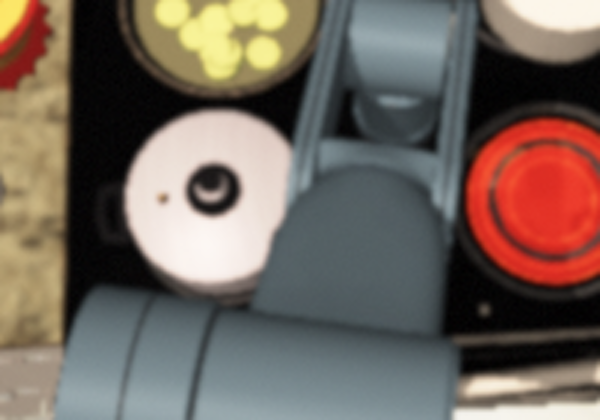

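The top view shows the cooker over the cold ring: valve at about (221,243), lid left edge at about (191.7,246), lid top at about row 216.5. I'll check this against the projected models.

```bash
python3 - <<'E'
from h import *
C=np.array([491.7,211,0])
print("cold px",proj("top",C),proj("scene",C))
for z in(164,150,144,127): print(z,proj("top",C+[0,0,z]).round(1),proj("scene",C+[0,0,z]).round(1))
print("valve bbox top:",onz("top",(221,243),164),onz("top",(221,243),150),onz("scene",(224.3,196),155))
# lid circle fit: draw model lid rim on image
f=4
for n,fn,(x0,y0,w,h) in(("top",None,(170,200,100,95)),("scene",None,(180,180,120,85))):
    im=cv2.cvtColor(arm.capture(n),cv2.COLOR_RGB2BGR)
    a=cv2.resize(im[y0:y0+h,x0:x0+w],None,fx=f,fy=f,interpolation=cv2.INTER_CUBIC)
    for r,z,col in((97,104,(0,255,0)),(98,0,(0,0,255)),(14,164,(255,255,0)),(20,144,(0,255,255))):
        pts=np.array([proj(n,C+[r*np.cos(t),r*np.sin(t),z]) for t in np.linspace(0,6.28,60)])
        cv2.polylines(a,[np.round((pts-[x0-.5,y0-.5])*f).astype(int)],True,col,1)
    if n=="top": A=a
cv2.imwrite("pics/ov2.png",np.hstack([A[:340,:390],a[:340,:400]]))
E
```

```text
cold px [223.91459353 251.8062862 ] [226.11962727 224.59552186]
164 [218.1 238.5] [223.  194.2]
150 [218.6 239.8] [223.3 196.9]
144 [218.9 240.3] [223.4 198.1]
127 [219.5 241.8] [223.8 201.4]
valve bbox top: [476.62554534 202.07845188 164.        ] [480.69488756 203.66213095 150.        ] [494.29318427 208.01040513 155.        ]
```

View pics/ov2.png

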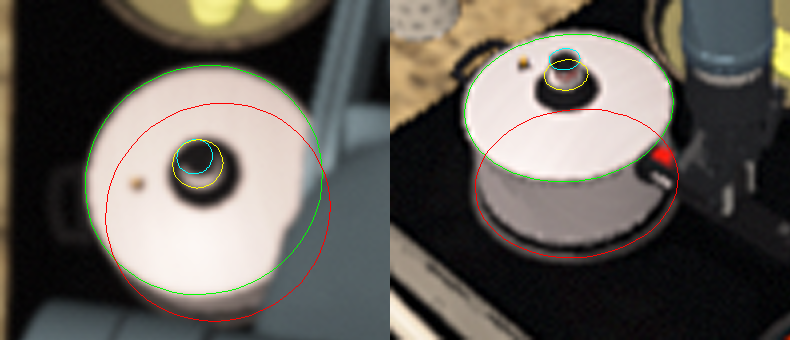

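The lid, base and cap outlines drawn for the ring centre fit both views within about 1–2 mm. The cooker is centred, so I'll release it and rise.

>>> drive_tool:
  steps:
    - [[15,0,0,0,0],[40,0,0,0,0],[70,0,0,0,0],[80,0,0,0,0],[80,0,0,-0.1,0],[80,0,0,-0.25,0],[80,0,0,-0.45,0],[80,0,0,-0.6,0],[80,0,0,-0.6,0],[80,0,0,-0.5,0],[50,0,0,-0.3,0],[20,0,0,-0.1,0]]

```text
t: 9.1
tcp_pos: [508.1, 11.8, 233.1]
tool_rot: [3.137, 0.001, 1.652]
contact_force: [0.9, -0.1, -1.0]
finger_gap: 40.3
gripper_force: 0.0
```

>>> drive_tool:
  steps:
    - [[0,0.1,0,0,0],[0,0.3,0,0,0],[0,0.5,0,0,0],[0,0.6,0,0,0],[0,0.6,0,0,0],[0,0.5,0,0,0],[0,0.3,0,0,0],[0,0.1,0,0,0],[0,0,0,0,0]]

```text
t: 10.0
tcp_pos: [494.3, 162.0, 229.4]
tool_rot: [-3.14, 0.0, 1.653]
contact_force: [0.3, -0.9, 0.5]
finger_gap: -0.1
gripper_force: 0.0
```

```bash
python3 - <<'E'
from h import *
plan([491,211.5,170])
im,c,T=wcam(); cv2.imwrite("pics/w3.png",im[:,:,::-1])
print("cap px",wproj(c,T,[491,211.5,164]),"ring?")
for t in("valve_top","release_valve","cooker"):
    for r in arm.spot_in("wrist",t)[:2]: print(t,round(r["score"],2),np.round(np.array(r["bbox"])*[560,420,560,420],1))
E
```

```text
pos [494.3 162.  229.4] tool x [-0.083  0.997 -0.   ] y [ 0.997  0.083 -0.001] z [-0.001 -0.    -1.   ]
shift tool mm [49.6  0.8 59.4] shares [0.99 0.02 1.19]
t 10.0 F [ 0.3 -0.9  0.5] gap -0.1319485344778982 j [ 0.1   0.19  1.56 -0.    1.39  0.02]
cap px [276.28698526 143.86767606] ring?
release_valve 0.76 [253.6 126.8 296.3 168.8]
cooker 0.61 [151.4   2.4 393.1 389.9]
```

View pics/w3.png

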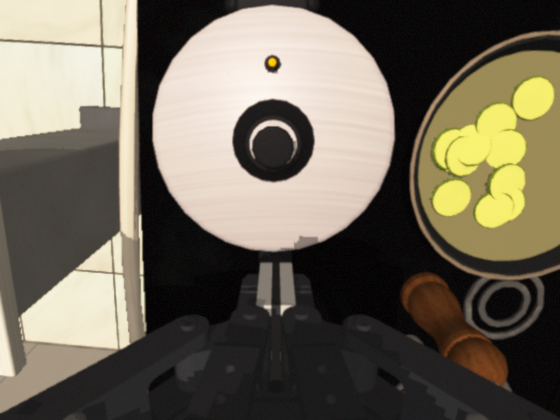

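The wrist view shows the cap disc at about (273.5,146.5), against a predicted (276,144). The fingers are shut, 50 mm short.

```bash
python3 - <<'E'
from h import *
s,p,R=state(); c=dict(arm.get_calibration("wrist")); T=np.eye(4); T[:3,:3]=R; T[:3,3]=p; T=T@np.array(c["tool_from_camera"])
q=wonz(c,T,(274,146.5),164); print(q)
print("lid",wonz(c,T,((153+394)/2,(7+250)/2),104))
plan([*q[:2],172])
E
```

```text
[490.52937488 208.19709163 164.        ]
lid [489.33021881 215.50757441 104.        ]
pos [495.  160.5 229.9] tool x [-0.08   0.997 -0.   ] y [ 0.997  0.08  -0.   ] z [-0. -0. -1.]
shift tool mm [47.9 -0.7 57.9] shares [ 0.96 -0.01  1.16]
t 10.2 F [ 0.1  0.3 -0.1] gap -0.08716041210601498 j [ 0.1   0.19  1.56 -0.    1.39  0.02]
```

>>> drive_tool:
  steps:
    - [[0,0.15,0,0,0],[0,0.35,0,0,0],[0,0.35,0,0,0],[0,0.13,0,0,0],[0,0,0,0.2,0],[0,0,0,0.3,0],[0,0,0,0.3,0],[0,0,0,0.2,0],[0,0,0,0.1,0],[0,0,0,0.05,0],[0,0,0,0,0]]

```text
t: 11.3
tcp_pos: [491.0, 210.1, 172.5]
tool_rot: [3.142, 0.0, 1.652]
contact_force: [1.2, 1.1, 0.9]
finger_gap: -0.1
gripper_force: 0.0
```

```bash
python3 - <<'E'
from h import *
plan([490.5,210.5,164])
ims=[]
for n,(x0,y0,w,h) in(("scene",(180,150,100,100)),("top",(170,200,100,100))):
    im=cv2.cvtColor(arm.capture(n),cv2.COLOR_RGB2BGR); ims.append(cv2.resize(im[y0:y0+h,x0:x0+w],None,fx=4,fy=4,interpolation=cv2.INTER_CUBIC))
cv2.imwrite("pics/v4.png",np.hstack(ims))
E
```

```text
pos [491.  210.1 172.5] tool x [-0.081  0.997 -0.   ] y [0.997 0.081 0.   ] z [ 0. -0. -1.]
shift tool mm [ 0.4 -0.4  8.5] shares [ 0.01 -0.01  0.17]
t 11.3 F [1.2 1.1 0.9] gap -0.11087704393565706 j [ 0.2   0.25  1.62 -0.    1.26  0.11]
```

View pics/v4.png

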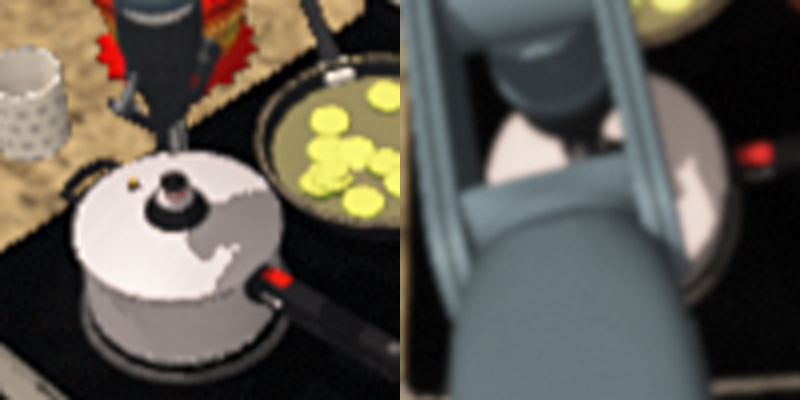

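In the scene crop (left) the fingertips at about (177,150) hang just above the cap at about (173,180). Now descending in small steps and watching the force.

>>> drive_tool:
  steps:
    - [[0,0,0,0.06,0],[0,0,0,0.06,0],[0,0,0,0.03,0],[0,0,0,0,0]]

```text
t: 11.8
tcp_pos: [490.6, 210.3, 164.7]
tool_rot: [-3.141, 0.0, 1.652]
contact_force: [0.2, -0.2, -0.4]
finger_gap: 0.1
gripper_force: 0.0
```

>>> drive_tool:
  steps:
    - [[0,0,0,0.03,0],[0,0,0,0,0],[0,0,0,0,0]]

```text
t: 12.1
tcp_pos: [490.8, 210.3, 163.5]
tool_rot: [-3.142, 0.0, 1.652]
contact_force: [0.4, -1.0, 0.6]
finger_gap: 0.1
gripper_force: 0.0
```

>>> drive_tool:
  steps:
    - [[0,0,0,0.03,0],[0,0,0,0,0],[0,0,0,0,0]]

```text
t: 12.4
tcp_pos: [490.8, 210.3, 162.0]
tool_rot: [-3.141, 0.0, 1.652]
contact_force: [0.1, -0.2, -0.0]
finger_gap: 0.1
gripper_force: 0.0
```

>>> drive_tool:
  steps:
    - [[0,0,0,0.03,0],[0,0,0,0,0],[0,0,0,0,0]]

```text
t: 12.7
tcp_pos: [490.8, 210.3, 160.4]
tool_rot: [-3.141, 0.0, 1.652]
contact_force: [0.2, -0.3, 0.7]
finger_gap: -0.4
gripper_force: 0.0
```

>>> drive_tool:
  steps:
    - [[0,0,0,0.02,0],[0,0,0,0,0],[0,0,0,0,0]]

```text
t: 13.0
tcp_pos: [490.8, 210.3, 159.5]
tool_rot: [-3.142, -0.0, 1.652]
contact_force: [-0.0, -0.3, -0.5]
finger_gap: 0.1
gripper_force: 0.0
```

```bash
python3 - <<'E'
from h import *
plan([490.5,210.5,157])
ims=[]
im=cv2.cvtColor(arm.capture("scene"),cv2.COLOR_RGB2BGR); ims.append(cv2.resize(im[170:220,195:255],None,fx=6.5,fy=6.5,interpolation=cv2.INTER_CUBIC))
im,c,T=wcam(); ims.append(cv2.resize(im[:,:,::-1][200:400,180:380],(325,325)))
cv2.imwrite("pics/v5.png",np.hstack([i[:325] for i in ims]))
E
```

```text
pos [490.8 210.3 159.5] tool x [-0.081  0.997  0.   ] y [ 0.997  0.081 -0.   ] z [-0.  0. -1.]
shift tool mm [ 0.2 -0.3  2.5] shares [ 0.   -0.01  0.05]
t 13.0 F [-0.  -0.3 -0.5] gap 0.07548808084732951 j [0.2  0.27 1.64 0.   1.23 0.11]
```

View pics/v5.png

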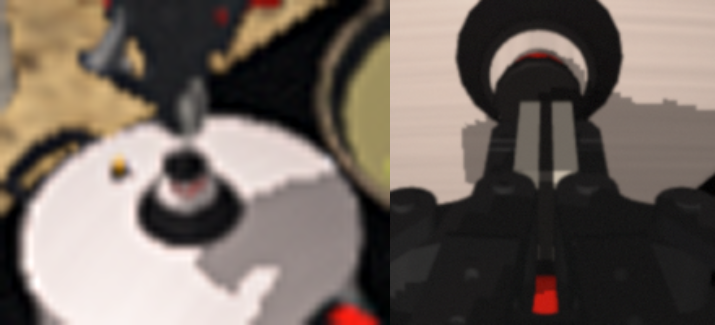

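The valve is still up with its red ring visible, and the fingertips at about (187,135) appear above the cap at about (183,155). There is no contact force yet. I'll check how the geometry projects.

```bash
python3 - <<'E'
from h import *
s,p,R=state(); c=dict(arm.get_calibration("wrist")); T=np.eye(4); T[:3,:3]=R; T[:3,3]=p; T=T@np.array(c["tool_from_camera"])
print(T.round(2)[:3],c["intrinsics"][0])
f=lambda P:((wproj(c,T,P)-[180,200])*1.625+[390,0]).round(0)
print("tcp wrist crop",f(p)," scene crop",((proj("scene",p)-[195,170])*6.5).round(0))
for dz in(5,10,15): print(dz,f(p+[0,0,dz]),((proj("scene",p+[0,0,dz])-[195,170])*6.5).round(0))
for z in (164,158,150):
  w=wonz(c,T,(180+(497-390)/1.625,200+97/1.625),z);e=wonz(c,T,(180+(585-390)/1.625,200+97/1.625),z); print(z,np.linalg.norm(w-e),(w+e)/2)
print("lid-top collar 40 dia check", f([491,210.5,164]))
E
```

```text
[[ 1.0000e+00  8.0000e-02  2.0000e-02  4.8497e+02]
 [ 8.0000e-02 -9.5000e-01 -2.9000e-01  2.8523e+02]
 [ 0.0000e+00  2.9000e-01 -9.6000e-01  3.2875e+02]] [359.42570946   0.         275.49801784]
tcp wrist crop [544.  91.]  scene crop [183. 164.]
5 [544.  98.] [182. 158.]
10 [544. 105.] [181. 152.]
15 [544. 112.] [181. 145.]
164 27.086270883800292 [489.84502853 210.22607875 164.        ]
158 28.072728929803215 [490.02273596 207.49461171 158.        ]
150 29.388006324473604 [490.2596792  203.85265567 150.        ]
lid-top collar 40 dia check [545.  96.]
```

By the pictures the tips sit about 6–12 mm above the nominal TCP, so I'll keep stepping down until I feel contact.

>>> drive_tool:
  steps:
    - [[0,0,0,0.03,0],[0,0,0,0,0],[0,0,0,0,0]]

```text
t: 13.4
tcp_pos: [490.8, 210.3, 157.9]
tool_rot: [-3.141, 0.0, 1.652]
contact_force: [-0.7, -0.1, 0.6]
finger_gap: -0.3
gripper_force: 0.0
```

>>> drive_tool:
  steps:
    - [[0,0,0,0.03,0],[0,0,0,0,0],[0,0,0,0,0]]

```text
t: 13.7
tcp_pos: [490.8, 210.3, 156.4]
tool_rot: [-3.141, 0.0, 1.652]
contact_force: [0.3, 0.9, -0.1]
finger_gap: -0.1
gripper_force: 0.0
```

>>> drive_tool:
  steps:
    - [[0,0,0,0.03,0],[0,0,0,0,0],[0,0,0,0,0]]

```text
t: 14.0
tcp_pos: [490.8, 210.3, 155.0]
tool_rot: [-3.141, -0.0, 1.652]
contact_force: [-0.8, -0.8, -0.2]
finger_gap: 0.3
gripper_force: 0.0
```

>>> drive_tool:
  steps:
    - [[0,0,0,0.03,0],[0,0,0,0,0],[0,0,0,0,0]]

```text
t: 14.3
tcp_pos: [490.8, 210.3, 153.5]
tool_rot: [-3.141, 0.0, 1.652]
contact_force: [0.6, 0.4, 0.6]
finger_gap: 0.0
gripper_force: 0.0
```

I've now viewed 11 pictures, one over the limit of 10. I'll view no more and go on by force and numbers.

>>> drive_tool:
  steps:
    - [[0,0,0,0.02,0],[0,0,0,0,0],[0,0,0,0,0]]

```text
t: 14.6
tcp_pos: [490.8, 210.3, 152.5]
tool_rot: [-3.142, -0.0, 1.652]
contact_force: [0.8, 0.2, 0.1]
finger_gap: -0.1
gripper_force: 0.0
```

>>> drive_tool:
  steps:
    - [[0,0,0,0.02,0],[0,0,0,0,0],[0,0,0,0,0]]

```text
t: 14.9
tcp_pos: [490.8, 210.3, 151.5]
tool_rot: [-3.141, 0.0, 1.652]
contact_force: [0.5, 0.5, 0.2]
finger_gap: 0.1
gripper_force: 0.0
```

```bash
python3 - <<'E'
from h import *
s,p,R=state(); im,c,T=wcam(); im=im.astype(int)
for u in(254,262,266,276,285,290): print(u,im[224:280:2,u].sum(1)//3)
red=(im[:,:,0]>130)&(im[:,:,1]<60); ys,xs=np.where(red[200:270,230:330]); print("red wrist",len(ys),(ys.mean()+200,xs.mean()+230) if len(ys) else "")
print("tcp",wproj(c,T,p),"tcp+10",wproj(c,T,p+[0,0,10]),"cap edges",wproj(c,T,[490.5,224.5,164]),wproj(c,T,[490.5,196.5,164]))
S=arm.capture("scene").astype(int); print("scene tcp",proj("scene",p),"cap",proj("scene",[490.5,210.5,164]))
for u in(222,223,224,225): print(u,S[178:206,u].sum(1)//3)
r=(S[:,:,0]-S[:,:,1]>40); ys,xs=np.where(r[185:210,210:240]); print("red scene",list(zip(xs+210,ys+185)))
E
```

```text
254 [ 25  41 140 186 188 188 187 187 185 168 112  38  23  28  28  27  25  27
  24  25  25  24  25  26  26  25  25  27]
262 [ 99 180 187 186 185 186 161 100  51  19  23  36  31  26  25  25  26  24
  24  55  98  99 100 101 101 101 101 102]
266 [135 176 178 178 178 163 108  80  52  20  27  36  27  25  26  24  26  25
  22  58  99 100 102 101 100 100 101 100]
276 [136 177 176 177 177 165 101  66  31  19  26  31  26  27  27  26  16  15
  15  18  20  19  23  20  21  19  20  23]
285 [ 27  97 176 184 183 184 183 178 129  69  30  20  26  27  25  26  23  16
  17  56  98 101 101 100 100 100 100 102]
290 [ 26  24  52 144 178 179 180 178 159 109 107  88  40  22  22  24  21  14
  14  53  95 100 100 102 102 100 101 101]
red wrist 11 (np.float64(238.8181818181818), np.float64(269.0909090909091))
tcp [274.95136317 256.06679059] tcp+10 [274.92848299 264.47610068] cap edges [276.77184132 239.09721826] [272.0863619  292.19232847]
scene tcp [223.23868946 196.86983185] cap [222.89405609 194.42438504]
222 [ 32  33  33  32  32  31  32  32  44  58  62  54  44  47  92  77  26  24
  21  38  95 124 173 166  94  31  30  31]
223 [ 35  34  33  35  32  31  31  38  77 103 109 100  91  92 112  86  26  15
  15  34 105 123 135 146 102  34  29  30]
224 [ 35  34  34  35  33  38  55  64  94 110 110 108 104 108 116  81  22  11
  14  39  90 112 127 113  61  24  22  25]
225 [ 35  38  34  34  35  50  86  88  75  70  71  74  74  95 129 101  32  14
  23  64  92 116 132 106  51  22  23  24]
red scene [(np.int64(213), np.int64(195)), (np.int64(224), np.int64(198)), (np.int64(225), np.int64(198)), (np.int64(224), np.int64(199))]
```

Both cameras agree that the shut tips end some 15–25 mm above the nominal TCP, with a gap of about 8 mm left. I'll continue carefully.

>>> drive_tool:
  steps:
    - [[0,0,0,0.03,0],[0,0,0,0,0],[0,0,0,0,0]]

```text
t: 15.3
tcp_pos: [490.8, 210.3, 149.9]
tool_rot: [-3.141, 0.0, 1.652]
contact_force: [-0.5, 0.4, 0.9]
finger_gap: -0.4
gripper_force: 0.0
```

>>> drive_tool:
  steps:
    - [[0,0,0,0.03,0],[0,0,0,0,0],[0,0,0,0,0]]

```text
t: 15.6
tcp_pos: [490.8, 210.3, 148.4]
tool_rot: [-3.141, 0.0, 1.652]
contact_force: [-0.4, 0.2, -0.4]
finger_gap: 0.5
gripper_force: 0.0
```

>>> drive_tool:
  steps:
    - [[0,0,0,0.03,0],[0,0,0,0,0],[0,0,0,0,0]]

```text
t: 15.9
tcp_pos: [490.8, 210.3, 146.9]
tool_rot: [-3.141, 0.0, 1.652]
contact_force: [-0.1, -0.3, -1.0]
finger_gap: -0.1
gripper_force: 0.0
```

>>> drive_tool:
  steps:
    - [[0,0,0,0.02,0],[0,0,0,0,0],[0,0,0,0,0]]

```text
t: 16.2
tcp_pos: [490.8, 210.3, 146.0]
tool_rot: [-3.142, 0.0, 1.652]
contact_force: [0.2, -0.3, 0.2]
finger_gap: -0.1
gripper_force: 0.0
```

>>> drive_tool:
  steps:
    - [[0,0,0,0.02,0],[0,0,0,0,0],[0,0,0,0,0]]

```text
t: 16.5
tcp_pos: [490.8, 210.3, 145.0]
tool_rot: [-3.142, 0.0, 1.652]
contact_force: [-0.2, 0.4, 0.4]
finger_gap: -0.2
gripper_force: 0.0
```

```bash
python3 - <<'E'
from h import *
s,p,R=state(); print(p,s["contact_force"])
im,c,T=wcam(); im=im.astype(int)
for u in(264,276): print(u,im[224:280:2,u].sum(1)//3)
S=arm.capture("scene").astype(int)
for u in(222,223,224,225): print(u,S[184:206,u].sum(1)//3)
E
```

```text
[490.80314984 210.28089189 144.97847504] [-0.15289501  0.38010547  0.41903848]
264 [ 26  30 119 176 176 177 176 174 135  96  64  31  22  32  32  24  26  24
  22  54  95  98  99  97  98  98  98  98]
276 [ 23  33 120 172 172 171 173 167 112  70  48  26  17  29  31  22  25  20
  15  16  20  20  20  20  18  21  20  21]
222 [ 34  31  30  45  50  48  49  49  41  41  33  20  13  37  95 124 173 160
  84  29  28  31]
223 [ 30  31  36  75  94  93  93  94  87  89  76  40  14  33 104 123 133 124
  75  26  24  29]
224 [ 33  43  51  89 110 110 107 109 112 111  89  45  16  37  91 112 128 111
  59  23  24  26]
225 [ 36  61  76  73  74  74  73  80  87  69  35  16  25  62  91 115 131 108
  53  22  23  23]
```

The light gap has closed and the tips now reach the cap in the view. I'll take 1 mm steps.

>>> drive_tool:
  steps:
    - [[0,0,0,0.02,0],[0,0,0,0,0],[0,0,0,0,0]]

```text
t: 16.9
tcp_pos: [490.8, 210.3, 144.0]
tool_rot: [-3.141, 0.0, 1.652]
contact_force: [0.5, 0.1, 0.6]
finger_gap: -0.3
gripper_force: 0.0
```

>>> drive_tool:
  steps:
    - [[0,0,0,0.02,0],[0,0,0,0,0],[0,0,0,0,0]]

```text
t: 17.2
tcp_pos: [490.8, 210.3, 143.0]
tool_rot: [-3.141, -0.0, 1.652]
contact_force: [0.3, 0.6, -0.4]
finger_gap: 0.3
gripper_force: 0.0
```

>>> drive_tool:
  steps:
    - [[0,0,0,0.02,0],[0,0,0,0,0],[0,0,0,0,0]]

```text
t: 17.5
tcp_pos: [490.8, 210.3, 142.0]
tool_rot: [-3.142, 0.0, 1.652]
contact_force: [0.9, -0.7, -0.1]
finger_gap: -0.1
gripper_force: 0.0
```

>>> drive_tool:
  steps:
    - [[0,0,0,0.02,0],[0,0,0,0,0],[0,0,0,0,0]]

```text
t: 17.8
tcp_pos: [490.8, 210.3, 141.0]
tool_rot: [-3.141, 0.0, 1.652]
contact_force: [-0.3, 0.5, 0.7]
finger_gap: -0.0
gripper_force: 0.0
```

>>> drive_tool:
  steps:
    - [[0,0,0,0.02,0],[0,0,0,0,0],[0,0,0,0,0]]

```text
t: 18.1
tcp_pos: [490.8, 210.3, 140.0]
tool_rot: [-3.142, 0.0, 1.652]
contact_force: [-0.4, 0.1, 0.8]
finger_gap: -0.2
gripper_force: 0.0
```

```bash
python3 - <<'E'
from h import *
s,p,R=state(); print(p,s["contact_force"])
im,c,T=wcam(); im=im.astype(int)
for u in(264,276): print(u,im[214:270:2,u].sum(1)//3)
red=(im[:,:,0]-im[:,:,1]>60); ys,xs=np.where(red[200:262,240:310]); print("red wrist",len(ys),(ys.mean()+200,xs.mean()+240) if len(ys) else "")
S=arm.capture("scene").astype(int)
for u in range(219,229): print(u,S[184:208,u].sum(1)//3)
E
```

```text
[490.79439717 210.27397097 139.98010042] [-0.39698165  0.09912166  0.80073931]
264 [ 22  21  23  21  19  19  25  25  46 144 171 172 171 172 169 118  91  65
  37  19  27  35  24  24  54  93  95  96]
276 [ 19  18  22  19  17  21  24  25  48 154 169 169 168 167 161 101  68  53
  33  17  27  29  22  23  23  18  20  21]
red wrist 72 (np.float64(249.01388888888889), np.float64(270.0))
219 [ 30  30  33  30  28  37  98 126 152 195 214 214 187 155 158 169 130  63
  27  28  29  20  57 184]
220 [ 33  32  33  33  30  28  35  38  49  73  75  66  80 168 219 229 203 128
  47  26  29  26  31 111]
221 [ 32  32  30  33  31  30  28  23  24  25  21  18  25  70 123 168 213 175
  75  29  31  28  23  69]
222 [ 34  32  33  32  35  46  50  48  44  39  44  36  18  34  95 125 173 160
  83  29  28  29  23  57]
223 [ 33  30  31  39  60  84  92  93  86  83  90  76  36  32 103 123 135 123
  73  26  22  28  20  35]
224 [ 33  34  46  62  83 101 108 111 112 112 115  91  42  36  90 112 128 111
  59  22  27  25  20  35]
225 [ 34  38  64  82  81  75  73  78  80  79  67  40  26  59  91 114 133 108
  52  22  23  24  21  45]
226 [ 33  30  43  72  98 112 109 122 134 128  99  67  60  92 113 122 126  89
  32  20  24  21  25  68]
227 [ 28  24  16  40 126 158 148 170 202 203 180 161 123 106 125 125 100  54
  21  21  21  18  24  84]
228 [  9   7   2  58 180 224 222 222 223 225 228 231 179  96  65  58  40  21
  19  20  18  17  48 117]
```

>>> drive_tool:
  steps:
    - [[0,0,0,0.02,0],[0,0,0,0,0],[0,0,0,0,0]]

```text
t: 18.5
tcp_pos: [490.8, 210.3, 139.0]
tool_rot: [-3.142, -0.0, 1.652]
contact_force: [-0.3, -0.7, -0.6]
finger_gap: -0.1
gripper_force: 0.0
```

>>> drive_tool:
  steps:
    - [[0,0,0,0.02,0],[0,0,0,0,0],[0,0,0,0,0]]

```text
t: 18.8
tcp_pos: [490.8, 210.3, 138.0]
tool_rot: [-3.142, -0.0, 1.652]
contact_force: [-0.2, -0.3, -0.3]
finger_gap: 0.3
gripper_force: 0.0
```

>>> drive_tool:
  steps:
    - [[0,0,0,0.02,0],[0,0,0,0,0],[0,0,0,0,0]]

```text
t: 19.1
tcp_pos: [490.9, 210.3, 137.3]
tool_rot: [3.141, -0.0, 1.652]
contact_force: [-1.1, -0.1, 3.8]
finger_gap: 0.1
gripper_force: 1.7
```

Contact: 3.8 N at TCP z 137.3. Next I'll press down about 6–7 mm and check the force against 9 N.

>>> drive_tool:
  steps:
    - [[0,0,0,0.02,0],[0,0,0,0.02,0],[0,0,0,0,0],[0,0,0,0,0]]

```text
t: 19.5
tcp_pos: [491.0, 210.3, 135.2]
tool_rot: [3.141, -0.0, 1.652]
contact_force: [-0.9, 0.5, 4.9]
finger_gap: 0.2
gripper_force: 2.5
```

>>> drive_tool:
  steps:
    - [[0,0,0,0.02,0],[0,0,0,0.02,0],[0,0,0,0,0],[0,0,0,0,0]]

```text
t: 19.9
tcp_pos: [491.0, 210.3, 133.4]
tool_rot: [3.141, -0.0, 1.652]
contact_force: [-2.3, -1.0, 6.6]
finger_gap: -0.1
gripper_force: 3.2
```

```bash
cat > m.py <<'E'
from h import *
F=[];Z=[];I=[];W=[]
for k in range(4):
    s,p,R=state();F.append(s["contact_force"]);Z.append(p); I.append(arm.capture("scene").astype(int) if k%2 else arm.capture("wrist").astype(int))
print(s["t"],"F",np.mean(F,0).round(2),"Fz",np.round(F,1)[:,2],"pos",np.mean(Z,0).round(2))
S=I[-1]
for u in range(220,228): print(u,S[190:207,u].sum(1)//3, (S[190:207,u,0]-S[190:207,u,1]).max())
im=I[-2]; r=(im[:,:,0]-im[:,:,1]>60); ys,xs=np.where(r[200:262,240:310]); print("red wrist",len(ys),(ys.mean()+200,xs.mean()+240) if len(ys) else "")
E
python3 m.py
```

```text
20.05 F [-2.02 -0.38  6.51] Fz [6.6 5.9 7.7 5.9] pos [490.96 210.34 133.43]
220 [ 27  36  46  54  75  77  61  95 184 225 202 128  47  27  30  26  31] 29
221 [ 33  31  26  25  28  22  17  30  74 136 196 164  69  25  29  30  22] 64
222 [ 42  45  40  33  31  28  26  16  29  87 131 116  62  24  26  30  22] 54
223 [ 76  86  80  75  72  74  69  43  31  90 121 113  71  26  24  26  21] 49
224 [ 97 113 113 113 117 122 105  61  44  86 117 105  59  25  24  25  20] 58
225 [ 81  84  79  77  84  86  61  30  60  94 125 106  53  23  24  26  21] 48
226 [111 104  98 116 112  85  50  58  98 115 124  90  31  19  21  20  23] 31
227 [147 136 144 184 189 169 118  99 125 125 100  54  24  19  20  18  25] 16
red wrist 60 (np.float64(251.05), np.float64(269.4166666666667))
```

The force fits 4.1 mm of travel, with contact at 137.5, so the target is TCP z ≈ 130.5. That leaves 2.9 mm.

>>> drive_tool:
  steps:
    - [[0,0,0,0.02,0],[0,0,0,0.02,0],[0,0,0,0.02,0],[0,0,0,0,0],[0,0,0,0,0],[0,0,0,0,0]]

```text
t: 20.7
tcp_pos: [491.0, 210.3, 130.7]
tool_rot: [3.141, -0.0, 1.652]
contact_force: [-2.5, -0.4, 8.5]
finger_gap: -0.2
gripper_force: 4.3
```

```bash
python3 m.py; python3 - <<'E'
from h import *
b=[];
for k in range(6): b.append(arm.observe()["contact_force"]); arm.capture("scene")
print(np.mean(b,0),arm.observe()["tcp_pos"])
E
```

```text
20.85 F [-2.58 -0.5   8.71] Fz [8.5 9.3 8.8 8.2] pos [490.99 210.34 130.75]
220 [ 32  30  44  52  63  80  71  91 147 207 204 129  47  27  29  26  32] 18
221 [ 32  30  26  23  23  25  16  28  60 146 203 162  68  27  29  27  24] 20
222 [ 35  40  39  35  33  31  29  24  25  84 123 110  62  24  28  27  19] 29
223 [ 59  77  82  75  73  74  77  54  27  83 117 113  71  26  24  26  19] 32
224 [ 79 106 113 113 117 121 120  82  35  87 123 106  59  24  24  25  22] 27
225 [ 78  84  79  78  85  88  76  42  33  97 134 109  54  23  25  24  20] 16
226 [119 110  97 116 119  99  60  40  72 108 125  89  33  19  21  21  25] 30
227 [160 146 143 183 198 181 119  79 113 124 101  55  20  20  22  21  26] 16
red wrist 36 (np.float64(250.91666666666666), np.float64(272.0))
[-2.46336762 -0.69590123  8.32967465] [491.0068139  210.32023446 130.74675321]
```

>>> drive_tool:
  steps:
    - [[0,0,0,0.006,0],[0,0,0,0,0],[0,0,0,0,0],[0,0,0,0,0]]

```text
t: 21.6
tcp_pos: [491.0, 210.4, 130.5]
tool_rot: [3.141, -0.0, 1.652]
contact_force: [-3.4, -1.1, 8.7]
finger_gap: -0.1
gripper_force: 4.4
```

```bash
python3 - <<'E'
from h import *
s,p,R=state(); print(p,s["contact_force"],s["t"]); print(arm.sign_off())
E
```

```text
[490.97507219 210.35118143 130.48592965] [-3.40490739 -1.12960434  8.7382492 ] 21.6
the job is handed in; nothing more can be done
None
```

Job handed in at 21.6 s with no verdict returned: the cooker is on the middle of the cold ring (within about 2 mm by camera) and the valve is held about 7 mm down at 8.7 N, but I viewed 11 pictures, one over the limit of 10.

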